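# Lever open the gift case with the spreading knife and present the jar

## Task

Use the red-handled spreading knife, not the fingers, to lever up the closed teal lid of the plywood gift case by the notch in its front, open the lid all the way so that it stays open, and lay the knife flat back on its wooden board. Then draw the small honey jar out of the case and finish while still holding it upright and still above the middle of the white plate, 10 to 25 cm up, touching nothing else. Keep the fingers off the case until the knife has the front edge of the lid a good 5 cm up, and leave the plate and everything else on the table where it stands.

Things in the scene. Friction and masses are not known exactly. Their poses are not given: they have to be found in the camera images.
- case: Fixed plywood gift case, outside 132 (x) by 196 (y) by 70 high, walls 8, inner floor 6 above the table; inside 116 by 180. Origin: centre of the underside; x points to the hinged back, -x to the notched front (towards the robot, up to 0.25 rad askew), z up. Does not move.
- lid (a joint): Angle of the teal wooden lid, 196 wide, 138 from hinge to front edge, 8 thick, 130 g: 0 shut (level, its underside 70 above the table), grows as the front edge rises, stops at 1.85 (leaning back past upright). The stiff hinge leaves the lid wherever it is let go; about 1.5 to 2 N lifts its front edge.
- lid_hinge (a point): Middle of the hinge line, on the lid's underside, 66 behind the case's centre and 70 above the table; the hinge line runs along the case's y.
- lid_edge (a point): Middle of the lid's front edge, at its underside, 138 from the hinge; when shut it overhangs the case's front face by 6. Moves with the lid.
- case_notch (a point): Middle of the pry notch in the case's front face: an opening through the front wall, 80 wide and 14 high, right under the shut lid (from 56 to 70 above the table); behind it the case is open, so a blade can enter at least 30. Axes as the case's.
- knife: Loose spreading knife, 100 g, 220 long, lying flat on the board. Origin: on the underside, at the centre of mass within 10; x points to the blade tip, z up. Red handle from x = -105 to -5, 18 wide (y), 24 high; steel blade from -5 to 115, 26 wide, 3 thick, flush with the underside.
- knife_grip (a point): Point on the knife to grip from above across the handle (18 wide): x = -25, 21 above the underside.
- knife_tip (a point): Middle of the blade's tip edge: x = 115, 1.5 above the underside, 140 ahead of knife_grip.
- board: Fixed pale wooden serving board, 300 (x) by 140 (y), 12 thick, the knife's place. Origin: centre of the underside, z up.
- jar: Small amber honey jar with a brass cap, 48 across, 56 high, about 130 g, loose and standing on the case's inner floor, hidden while the lid is shut; at least 38 free between it and the side walls (along the case's y), at least 14 along x. Origin: centre of the underside, z up.
- plate: Loose white tasting plate, 150 across, 14 high. Origin: centre of the underside.
- honey: Bystander: large honey jar, black cap, 72 across, 95 high. Origin: underside centre.
- mustard: Bystander: yellow mustard jar, brass cap, 72 across, 95 high. Origin: underside centre.
- oil: Bystander: green oil bottle, 52 across, 210 high. Origin: underside centre.
- sticks: Bystander: glass of wooden tasting sticks, 72 across, about 135 high. Origin: underside centre.
Mind the look-alikes: they are no part of the job. Of the things shaped like the case, the plywood one is meant. Of the things that look like the plate, the larger one is meant.

How it is judged:
By the outcome, as a careful person would: the job done as asked, in the order asked, and still so for the second after the job is handed in, while the arm keeps its last pose, push and grip.
It also fails if it takes over 72 s, if anything falls off the work surface, if the arm or the gripper's body presses on something with over 40 N, if the wrist force passes 120 N, or if a joint passes its speed limit or range.

## Robot

A 6-joint arm with a two-finger parallel gripper is mounted at the origin on the work surface. World frame = base frame: x ahead of the robot, y to its left, z up, the work surface at z = 0. Lengths are in m, angles in rad, forces in N, time in s.
With the tool pointing down it reaches from about 0.15 to 0.775 m from the base axis. Payload 6.1 kg.
Tool frame: the origin (TCP) lies midway between the tips of the shut fingers; the grasp point (between the pads) lies 19 mm behind it; z points along the fingers, y is the line along which they close (so a half turn about z gives the same grasp; the last joint's range is limited). The gripper opens to 85 mm and grips with 20 to 120 N. Pads are 22 mm wide; open, the fingers measure 114 mm over their backs; the gripper's body (76 mm by 85 mm) begins 54 mm behind the grasp point. The pads swing forward as they close: fully open they stand 13 mm farther back than shut.
Start: joints at [-1.214, 0.126, -0.04, 1.405, 0, 1.571], TCP at [0.183, -0.492, 0.231] pointing down, gripper open.
Joint ranges: [-2.72, 2.72], [-0.95, 1.95], [-1.27, 1.35], [-1.78, 2.02], [-1.46, 1.47], [-3.14, 3.14]. Speed limits (rad/s): [2.39, 2.39, 3.01, 3.14, 3.14, 3.14].

## Interface

Orientations are given as a rotation vector (axis times angle).
In Python, from workcell import r gives the robot as it stands. The module is installed in compiled form; this text tells all that it offers.
- The arm moves only by the shell command python3 -m pendant 'ROWS'. ROWS is JSON, a list of rows, each an object of numbers: "hand": the closure, from -1 (fully open) to 1 (shut); "tx", "ty", "tz": the shift along the tool's x, y, z in m; "wx", "wy", "wz": the turn, a rotation vector about the tool's x, y, z in degrees. A call has 1 to 12 rows; each row shifts and turns the commanded pose from where the row before left it, along the tool's axes as they then stand; what a row does not reach is not made up. A row lasts 1/10 s, in which the tool goes at most 50 mm and 8.59 degrees, less where a joint would pass 70% of its speed; a pose out of reach is approached as far as the arm can. A call is refused whole if a number of a shift passes 0.05 or a number of a turn 8.59, either way. A call with a gripper value outside its range is refused whole. The fingers move at their own pace and stop on an object; the grip force is fixed at half the most. Time passes only in rows, so rows that do not move let the fingers close. It gives the time, the measured TCP pose, the force, the opening and the grip force at its end, in the units of the state.
- r.observe(): the state, without advancing time (a new reading comes with each control period).
- r.read_camera(name): name is "scene" or "top"; returns a dict with "img" (420x560x3 uint8, blue, green, red), "intrinsics" (3x3 intrinsics, pixels), "extrinsics" (4x4, takes a point from world to camera coordinates). Camera axes: x right, y down, z forward; pixel columns grow to the right and rows downward; lengths in m; the calibration is good to about 2 mm. A picture is of the moment at which its call begins. There is no depth.
- r.close_job(): hands the job in; it is judged then, once.
The state is a dict: "time_s": time; "joint_pos": joint angles; "dq": joint speeds; "effort": joint torques, N m; "ee_pos": TCP position; "orientation": TCP orientation; "force": force on the tool from outside, world axes, zero at the start; "ft_torque": the same for the moment, N m; "opening": opening from 0.0 (shut) to 1.0 (fully open); "finger_force": force on a finger pad.
Only numpy, scipy, OpenCV 4.12 (cv2) and the standard library are available. Lean on these libraries where they do the work, as an engineer would, in place of code of your own. Each camera call takes 0.05 s, during which the arm holds its last target. There are 200 camera calls.

## Working session

There is one attempt and no reset: what is moved stays moved. The work goes in short steps, Python scripts to look and compute and a shell command to move; the robot and the scene stay as the last step left them, time stands still between calls to the robot, and variables do not carry over. Pictures are saved under pics/ and viewed, at most 10 in all, crops included, and the job is handed in when it is done.

```bash
mkdir -p pics; python3 - <<'E'
from workcell import r
import cv2,numpy as np
for n in("scene","top"):
    c=r.read_camera(n);cv2.imwrite(f"pics/{n}0.png",cv2.resize(c["img"],(800,600),interpolation=cv2.INTER_CUBIC))
    np.savez(f"{n}0.npz",K=c["intrinsics"],E=c["extrinsics"],img=c["img"]);print(c["intrinsics"],c["extrinsics"])
print(r.observe())
E
```

```text
[[483.86245181   0.         282.35551482]
 [  0.         483.86245181 207.14785228]
 [  0.           0.           1.        ]] [[-0.34696422  0.93787475  0.00260453  0.17319499]
 [ 0.71822408  0.26748887 -0.64234249 -0.31190484]
 [-0.60313349 -0.22099922 -0.7664133   1.83546376]
 [ 0.          0.          0.          1.        ]]
[[526.43156563   0.         279.52909345]
 [  0.         526.43156563 211.20073783]
 [  0.           0.           1.        ]] [[-4.74338675e-03 -9.99853411e-01  1.64516355e-02  1.44486669e-03]
 [-9.98813380e-01  3.93974283e-03 -4.85418515e-02  4.72697570e-01]
 [ 4.84699206e-02 -1.66623664e-02 -9.98685652e-01  1.54674206e+00]
 [ 0.00000000e+00  0.00000000e+00  0.00000000e+00  1.00000000e+00]]
{'time_s': 0.1, 'joint_pos': array([-1.21397446e+00,  1.26329915e-01, -4.04819030e-02,  1.40538558e+00,
       -5.86318425e-05,  1.57080972e+00]), 'dq': array([ 0.00017023, -0.00151479,  0.00371865, -0.00145993, -0.00017296,
       -0.00281684]), 'effort': array([ 6.29267070e-04, -4.36904383e+01,  3.53605771e+01,  1.35898747e-02,
        1.34046277e-04, -1.21846085e-05]), 'ee_pos': array([ 0.18324275, -0.49160858,  0.23061246]), 'orientation': array([-3.09038295e+00, -5.57262260e-01,  4.81007797e-04]), 'force': array([-0.60360271,  0.47824052, -0.6047987 ]), 'ft_torque': array([ 0.07548143, -0.00260942, -0.01499367]), 'finger_force': 0.0, 'opening': 0.9998535415985815}
```

View pics/scene0.png

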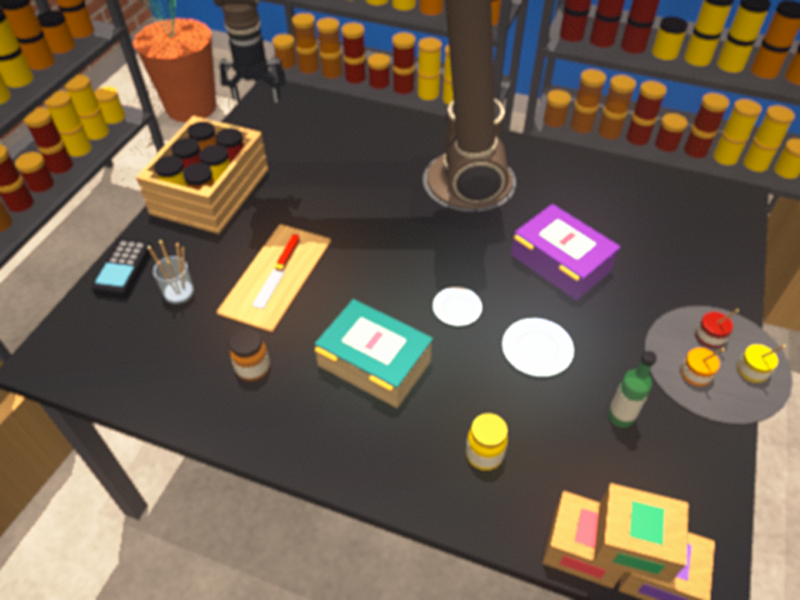

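View pics/top0.png

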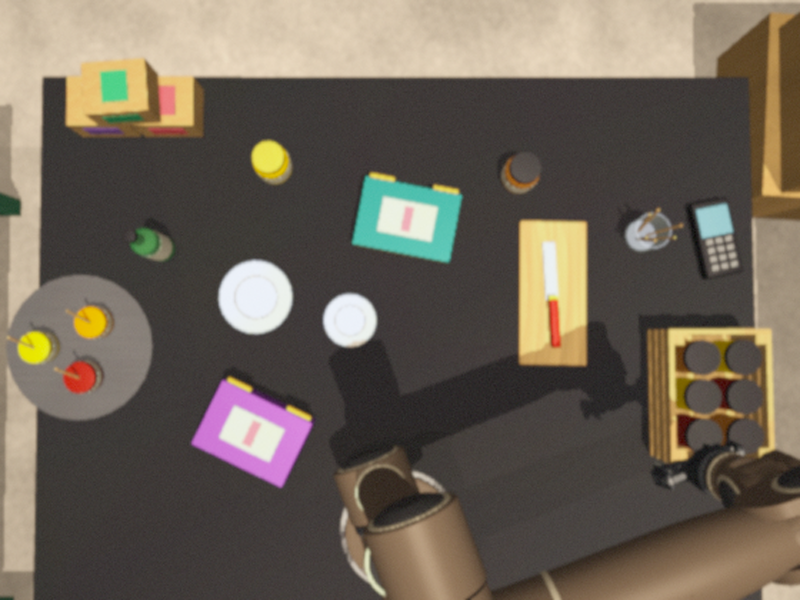

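Scene view (800 scale): knife (290,245)→(262,305) on the board, teal plywood case near (372,350), large plate (538,347). The top view shows the same things: knife (556,345)→(549,242), case (407,218), plate (256,297). Next, enlarged crops.

```bash
python3 - <<'E'
import cv2,numpy as np
for n,(c0,c1,r0,r1) in {"top":(240,420,115,265),"scene":(150,310,150,290)}.items():
    im=np.load(f"{n}0.npz")["img"][r0:r1,c0:c1]
    s=4 if n=="top" else 4
    im=cv2.resize(im,None,fx=s,fy=s,interpolation=cv2.INTER_CUBIC)
    for c in range(c0,c1,20): cv2.putText(im,str(c),((c-c0)*s,10),0,.35,(255,255,255));cv2.line(im,((c-c0)*s,12),((c-c0)*s,20),(255,255,255))
    for q in range(r0,r1,20): cv2.putText(im,str(q),(0,(q-r0)*s+4),0,.35,(255,255,255))
    cv2.imwrite(f"pics/{n}c.png",im)
E
```

```text
(no output)
```

View pics/topc.png

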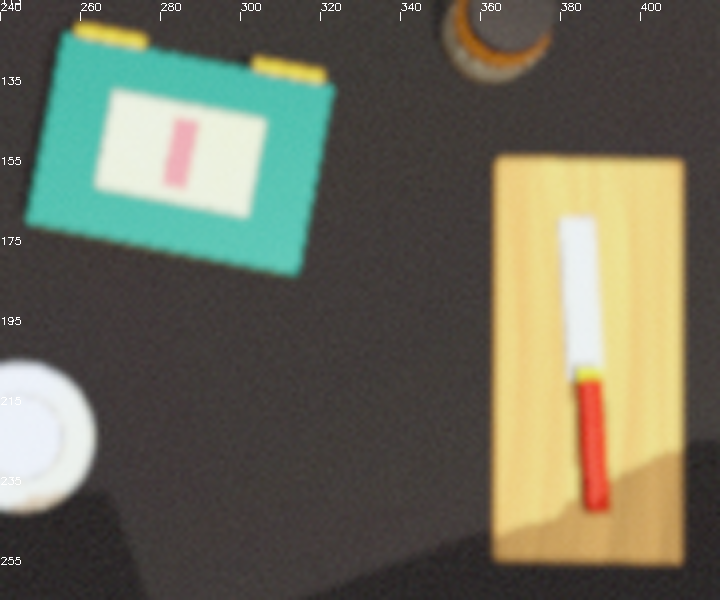

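View pics/scenec.png

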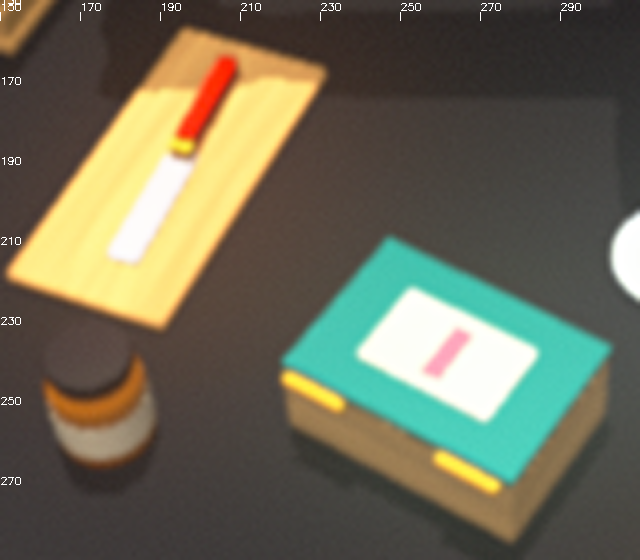

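Crops (original pixels = crop/4 + offset). Top: lid corners at (256,123), (323.5,136.5), (314.5,183.75), (246.5,171); knife tip (384.25,169.25), handle end (389.25,242.75). Scene: the same corners at (278,271), (220.75,240.5), (247,209.25), (303,236.75); tip (181.25,215.25).

```bash
cat > h.py <<'E'
import numpy as np,cv2
C={n:np.load(f"{n}0.npz") for n in("top","scene")}
P={n:C[n]["K"]@C[n]["E"][:3] for n in C}
def tri(t,s):
    X=cv2.triangulatePoints(P["top"],P["scene"],np.float64(t),np.float64(s))[:,0];return X[:3]/X[3]
def ray(n,p,z):
    A=P[n];M=np.c_[A[:,0],A[:,1],-np.array([p[0],p[1],1])]
    s=np.linalg.solve(M,-(A[:,2]*z+A[:,3]));return s[:2]
E
python3 - <<'E'
from h import *
np.set_printoptions(precision=4,suppress=True)
pts={"BL":((256,123),(278,271),.078),"BR":((323.5,136.5),(220.75,240.5),.078),"FR":((314.5,183.75),(247,209.25),.078),"FL":((246.5,171),(303,236.75),.078),
"tip":((384.25,169.25),(181.25,215.25),.015),"hend":((389.25,242.75),(206.75,164.5),.034),"collar":((387,208.5),(195.25,186.5),.036),
"b1":((363.5,154.25),(151.5,218.5),.012),"b2":((411,154.5),(190.5,232),.012) ,"b3":((363.5,255.5),(231.5,167.25),.012),"b4":((411,256.25),(196.75,156.75),.012),
"plate":((179.2,207.9),(376.6,242.9),.008)}
# scene board corners ordering: -y side lies left
pts["b1"]=((363.5,154.25),(190.5,232),.012);pts["b2"]=((411,154.5),(151.5,218.5),.012)
R={}
for k,(t,s,z) in pts.items():
    R[k]=tri(t,s);print(k,R[k],ray("top",t,z),ray("scene",s,z))
f=(R["FL"]+R["FR"])/2;b=(R["BL"]+R["BR"])/2
print("front",f,"back",b,"yaw",np.arctan2(*(b-f)[1::-1]),np.arctan2(-(R["BL"]-R["BR"])[0],(R["BL"]-R["BR"])[1]),np.linalg.norm(b-f),np.linalg.norm(R["BL"]-R["BR"]))
d=R["tip"]-R["hend"];print("knife yaw",np.arctan2(d[1],d[0]),np.linalg.norm(d))
E
```

```text
BL [0.7216 0.0677 0.0772] [0.7218 0.0665] [0.7217 0.0694]
BR [ 0.6822 -0.1243  0.0764] [ 0.6826 -0.1262] [ 0.6826 -0.1211]
FR [ 0.5471 -0.0984  0.0754] [ 0.5472 -0.0993] [ 0.5487 -0.0961]
FL [0.5846 0.0946 0.0736] [0.5842 0.0938] [0.5875 0.0961]
tip [ 0.5955 -0.3105  0.0117] [ 0.5962 -0.3127] [ 0.597 -0.305]
hend [ 0.3781 -0.3207  0.0307] [ 0.3782 -0.3201] [ 0.3809 -0.3188]
collar [ 0.4784 -0.316   0.0242] [ 0.4782 -0.3145] [ 0.4872 -0.3082]
b1 [ 0.642  -0.2516  0.008 ] [ 0.6417 -0.2519] [ 0.6443 -0.2485]
b2 [ 0.6397 -0.3918  0.0115] [ 0.6407 -0.3941] [ 0.6395 -0.3883]
b3 [ 0.3402 -0.2481  0.0072] [ 0.3407 -0.2481] [ 0.3441 -0.2449]
b4 [ 0.3364 -0.3872  0.0077] [ 0.3377 -0.389 ] [ 0.3395 -0.3809]
plate [0.4833 0.2975 0.0095] [0.4838 0.2961] [0.4815 0.2993]
front [ 0.5658 -0.0019  0.0745] back [ 0.7019 -0.0283  0.0768] yaw -0.19133392778125224 -0.20232819967297086 0.1386094371017205 0.19601566999249354
knife yaw 0.04699151837417352 0.21846808590900402
```

```bash
cat >> h.py <<'E'
from scipy.spatial.transform import Rotation as Ro
def go(pos,yaw):
    "turn about tool z needed (deg), then shift along the tool axes after that turn (mm), tool to be vertical"
    from workcell import r
    o=r.observe();R=Ro.from_rotvec(o["orientation"])
    T=np.array([[np.cos(yaw),np.sin(yaw),0],[np.sin(yaw),-np.cos(yaw),0],[0,0,-1]])
    print("turn deg",np.round(np.degrees((R.inv()*Ro.from_matrix(T)).as_rotvec()),2),"shift mm",np.round(T.T@(np.array(pos)-o["ee_pos"])*1000,1),"F",o["force"].round(1),"open",round(o["opening"],3),"ff",round(o["finger_force"],1),"t",round(o["time_s"],1))
E
python3 -m pendant '[{"hand":-1,"wz":6},{"hand":-1,"wz":6},{"hand":-1,"wz":6},{"hand":-1,"tx":0.035,"ty":-0.0203},{"hand":-1,"tx":0.035,"ty":-0.0203},{"hand":-1,"tx":0.035,"ty":-0.0203},{"hand":-1,"tx":0.035,"ty":-0.0203},{"hand":-1,"tx":0.035,"ty":-0.0203},{"hand":-1,"tx":0.035,"ty":-0.0203},{"hand":-1,"tx":0.035,"ty":-0.0203},{"hand":-1,"tx":0.035,"ty":-0.0203}]'
python3 -m pendant '[{"hand":-1},{"hand":-1},{"hand":-1}]'
python3 -c "
from h import *
go((.456,-.317,.10),.045)"
```

```text
turn deg [-0.08  0.02 17.87] shift mm [ 280.3 -162.2  130.6] F [-0.6  0.5 -0.6] open 1.0 ff 0.0 t 0.1invalid input
invalid input
```

```bash
python3 -m pendant '[{"hand":-1.0,"tx":0,"ty":0,"tz":0,"wx":0,"wy":0,"wz":6.0}]'
```

```text
time_s: 0.2
ee_pos: [0.1833, -0.4917, 0.2307]
orientation: [-3.116, -0.392, 0.0]
force: [-0.3, -0.1, -0.1]
opening: 0.997
finger_force: 0.0
```

```bash
python3 -m pendant '[{"hand":-1,"tx":0,"ty":0,"tz":0,"wx":0,"wy":0,"wz":6},{"hand":-1,"tx":0,"ty":0,"tz":0,"wx":0,"wy":0,"wz":6},{"hand":-1,"tx":0.035,"ty":-0.0203,"tz":0,"wx":0,"wy":0,"wz":0},{"hand":-1,"tx":0.035,"ty":-0.0203,"tz":0,"wx":0,"wy":0,"wz":0},{"hand":-1,"tx":0.035,"ty":-0.0203,"tz":0,"wx":0,"wy":0,"wz":0},{"hand":-1,"tx":0.035,"ty":-0.0203,"tz":0,"wx":0,"wy":0,"wz":0},{"hand":-1,"tx":0.035,"ty":-0.0203,"tz":0,"wx":0,"wy":0,"wz":0},{"hand":-1,"tx":0.035,"ty":-0.0203,"tz":0,"wx":0,"wy":0,"wz":0},{"hand":-1,"tx":0.035,"ty":-0.0203,"tz":0,"wx":0,"wy":0,"wz":0},{"hand":-1,"tx":0.035,"ty":-0.0203,"tz":0,"wx":0,"wy":0,"wz":0}]'
python3 -m pendant '[{"hand":-1,"tx":0,"ty":0,"tz":0.025,"wx":0,"wy":0,"wz":0},{"hand":-1,"tx":0,"ty":0,"tz":0.025,"wx":0,"wy":0,"wz":0},{"hand":-1,"tx":0,"ty":0,"tz":0.025,"wx":0,"wy":0,"wz":0},{"hand":-1,"tx":0,"ty":0,"tz":0.025,"wx":0,"wy":0,"wz":0},{"hand":-1,"tx":0,"ty":0,"tz":0,"wx":0,"wy":0,"wz":0},{"hand":-1,"tx":0,"ty":0,"tz":0,"wx":0,"wy":0,"wz":0}]'
python3 -c "
from h import *
go((.456,-.317,.016),.045)"
```

```text
time_s: 1.2
ee_pos: [0.4573, -0.3165, 0.2309]
orientation: [-3.141, -0.067, 0.001]
force: [0.1, -0.3, -0.1]
opening: 0.997
finger_force: 0.0
time_s: 1.8
ee_pos: [0.4559, -0.3175, 0.1313]
orientation: [-3.14, -0.067, 0.002]
force: [0.3, -0.4, 0.2]
opening: 0.996
finger_force: 0.0
turn deg [-0.05  0.06 -0.13] shift mm [  0.2  -0.5 115.3] F [ 0.3 -0.4  0.2] open 0.996 ff 0.0 t 1.8
```

```bash

python3 -m pendant '[{"hand":-1,"tx":0,"ty":0,"tz":0.025,"wx":0,"wy":0,"wz":0},{"hand":-1,"tx":0,"ty":0,"tz":0.025,"wx":0,"wy":0,"wz":0},{"hand":-1,"tx":0,"ty":0,"tz":0.025,"wx":0,"wy":0,"wz":0},{"hand":-1,"tx":0,"ty":0,"tz":0.02,"wx":0,"wy":0,"wz":0},{"hand":-1,"tx":0,"ty":0,"tz":0.02,"wx":0,"wy":0,"wz":0},{"hand":-1,"tx":0,"ty":0,"tz":0,"wx":0,"wy":0,"wz":0},{"hand":-1,"tx":0,"ty":0,"tz":0,"wx":0,"wy":0,"wz":0}]'
python3 -m pendant '[{"hand":1,"tx":0,"ty":0,"tz":0,"wx":0,"wy":0,"wz":0},{"hand":1,"tx":0,"ty":0,"tz":0,"wx":0,"wy":0,"wz":0},{"hand":1,"tx":0,"ty":0,"tz":0,"wx":0,"wy":0,"wz":0},{"hand":1,"tx":0,"ty":0,"tz":0,"wx":0,"wy":0,"wz":0},{"hand":1,"tx":0,"ty":0,"tz":0,"wx":0,"wy":0,"wz":0},{"hand":1,"tx":0,"ty":0,"tz":0,"wx":0,"wy":0,"wz":0},{"hand":1,"tx":0,"ty":0,"tz":0,"wx":0,"wy":0,"wz":0},{"hand":1,"tx":0,"ty":0,"tz":0,"wx":0,"wy":0,"wz":0}]'
```

```text
time_s: 2.5
ee_pos: [0.4569, -0.3183, 0.0177]
orientation: [3.14, 0.067, 0.002]
force: [0.1, -0.6, 1.0]
opening: 1.002
finger_force: 0.0
time_s: 3.3
ee_pos: [0.4565, -0.318, 0.0168]
orientation: [3.14, 0.067, 0.001]
force: [0.3, 0.3, 4.6]
opening: 0.195
finger_force: 59.7
```

```bash

python3 -m pendant '[{"hand":1,"tx":0,"ty":0,"tz":-0.02,"wx":0,"wy":0,"wz":0},{"hand":1,"tx":0,"ty":0,"tz":-0.03,"wx":0,"wy":0,"wz":0},{"hand":1,"tx":0,"ty":0,"tz":-0.03,"wx":0,"wy":0,"wz":0},{"hand":1,"tx":0,"ty":0,"tz":-0.03,"wx":0,"wy":0,"wz":0},{"hand":1,"tx":0,"ty":0,"tz":-0.02,"wx":0,"wy":0,"wz":0},{"hand":1,"tx":0,"ty":0,"tz":0,"wx":0,"wy":0,"wz":4.6},{"hand":1,"tx":0,"ty":0,"tz":0,"wx":0,"wy":0,"wz":4.6},{"hand":1,"tx":0,"ty":0,"tz":0,"wx":0,"wy":0,"wz":4.6},{"hand":1,"tx":0,"ty":0,"tz":0,"wx":0,"wy":0,"wz":0},{"hand":1,"tx":0,"ty":0,"tz":0,"wx":0,"wy":0,"wz":0}]'
python3 -c "
from h import *
go((.399,.031,.066),-.197)"
```

```text
time_s: 4.3
ee_pos: [0.4559, -0.3176, 0.1458]
orientation: [-3.126, 0.308, 0.001]
force: [0.5, 0.2, -1.4]
opening: 0.193
finger_force: 58.9
turn deg [-0.02  0.06  0.04] shift mm [-124.  -330.7   79.8] F [ 0.5  0.2 -1.4] open 0.193 ff 58.9 t 4.3
```

```bash

python3 -m pendant '[{"hand":1,"tx":-0.0124,"ty":-0.0331,"tz":0,"wx":0,"wy":0,"wz":0},{"hand":1,"tx":-0.0124,"ty":-0.0331,"tz":0,"wx":0,"wy":0,"wz":0},{"hand":1,"tx":-0.0124,"ty":-0.0331,"tz":0,"wx":0,"wy":0,"wz":0},{"hand":1,"tx":-0.0124,"ty":-0.0331,"tz":0,"wx":0,"wy":0,"wz":0},{"hand":1,"tx":-0.0124,"ty":-0.0331,"tz":0,"wx":0,"wy":0,"wz":0},{"hand":1,"tx":-0.0124,"ty":-0.0331,"tz":0,"wx":0,"wy":0,"wz":0},{"hand":1,"tx":-0.0124,"ty":-0.0331,"tz":0,"wx":0,"wy":0,"wz":0},{"hand":1,"tx":-0.0124,"ty":-0.0331,"tz":0,"wx":0,"wy":0,"wz":0},{"hand":1,"tx":-0.0124,"ty":-0.0331,"tz":0,"wx":0,"wy":0,"wz":0},{"hand":1,"tx":-0.0124,"ty":-0.0331,"tz":0,"wx":0,"wy":0,"wz":0}]'
python3 -m pendant '[{"hand":1,"tx":0,"ty":0,"tz":0.02,"wx":0,"wy":0,"wz":0},{"hand":1,"tx":0,"ty":0,"tz":0.02,"wx":0,"wy":0,"wz":0},{"hand":1,"tx":0,"ty":0,"tz":0.02,"wx":0,"wy":0,"wz":0},{"hand":1,"tx":0,"ty":0,"tz":0.02,"wx":0,"wy":0,"wz":0},{"hand":1,"tx":0,"ty":0,"tz":0,"wx":0,"wy":0,"wz":0},{"hand":1,"tx":0,"ty":0,"tz":0,"wx":0,"wy":0,"wz":0}]'
cat >> h.py <<'E'
def shot(n,box,s,out):
    from workcell import r
    c0,c1,r0,r1=box;im=cv2.resize(r.read_camera(n)["img"][r0:r1,c0:c1],None,fx=s,fy=s,interpolation=cv2.INTER_CUBIC)
    for c in range(c0,c1,20): cv2.putText(im,str(c),((c-c0)*s,10),0,.35,(255,255,255))
    for q in range(r0,r1,20): cv2.putText(im,str(q),(0,(q-r0)*s+4),0,.35,(255,255,255))
    return im
E
python3 -c "
from h import *
go((.399,.031,.066),-.197)
a=shot('top',(230,330,110,260),4,'');b=shot('scene',(210,310,140,290),4,'')
cv2.imwrite('pics/pre.png',np.hstack([a,b]))"
```

```text
time_s: 5.3
ee_pos: [0.3861, -0.0331, 0.1483]
orientation: [-3.084, 0.191, -0.004]
force: [0.7, -0.2, -1.4]
opening: 0.195
finger_force: 59.0
time_s: 5.9
ee_pos: [0.3867, -0.0323, 0.0687]
orientation: [-3.083, 0.189, -0.003]
force: [1.0, 0.0, 0.2]
opening: 0.195
finger_force: 59.0
turn deg [-3.03  0.18  4.28] shift mm [ -0.3 -64.4   2.7] F [1.  0.  0.2] open 0.195 ff 59.0 t 5.9
```

View pics/pre.png

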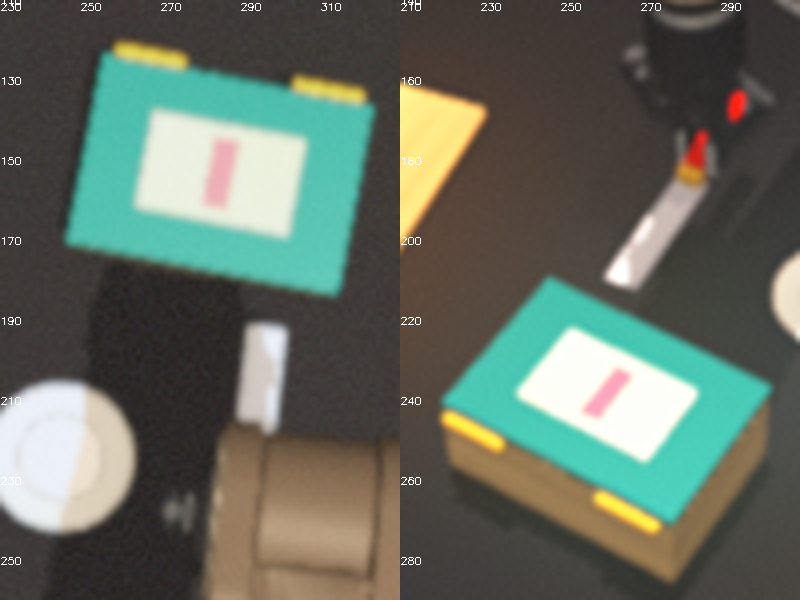

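Top: the blade tip at (295,191), held straight, to the right of the case middle. Scene: tip (259,210). The move was rate-limited and came up 64 mm short in y with a small tilt, so I'll correct both.

```bash

python3 -m pendant '[{"hand":1,"tx":0,"ty":0,"tz":0,"wx":-1.5,"wy":0.1,"wz":2.15},{"hand":1,"tx":0,"ty":0,"tz":0,"wx":-1.5,"wy":0.1,"wz":2.15},{"hand":1,"tx":0,"ty":-0.01,"tz":0,"wx":0,"wy":0,"wz":0},{"hand":1,"tx":0,"ty":-0.01,"tz":0,"wx":0,"wy":0,"wz":0},{"hand":1,"tx":0,"ty":-0.011,"tz":0,"wx":0,"wy":0,"wz":0},{"hand":1,"tx":0,"ty":-0.011,"tz":0,"wx":0,"wy":0,"wz":0},{"hand":1,"tx":0,"ty":-0.011,"tz":0,"wx":0,"wy":0,"wz":0},{"hand":1,"tx":0,"ty":-0.011,"tz":0.003,"wx":0,"wy":0,"wz":0},{"hand":1,"tx":0,"ty":0,"tz":0,"wx":0,"wy":0,"wz":0},{"hand":1,"tx":0,"ty":0,"tz":0,"wx":0,"wy":0,"wz":0}]'
python3 -c "
from h import *
go((.399,.031,.066),-.197)
a=shot('top',(230,330,110,260),4,'');b=shot('scene',(210,310,140,290),4,'')
cv2.imwrite('pics/pre2.png',np.hstack([a,b]))"
```

```text
time_s: 7.0
ee_pos: [0.3866, -0.0335, 0.0674]
orientation: [-3.084, 0.192, -0.005]
force: [0.4, -0.1, -0.5]
opening: 0.192
finger_force: 59.0
turn deg [-2.95  0.11  4.14] shift mm [ -0.5 -65.7   1.4] F [ 0.4 -0.1 -0.5] open 0.192 ff 59.0 t 7.0
```

View pics/pre2.png

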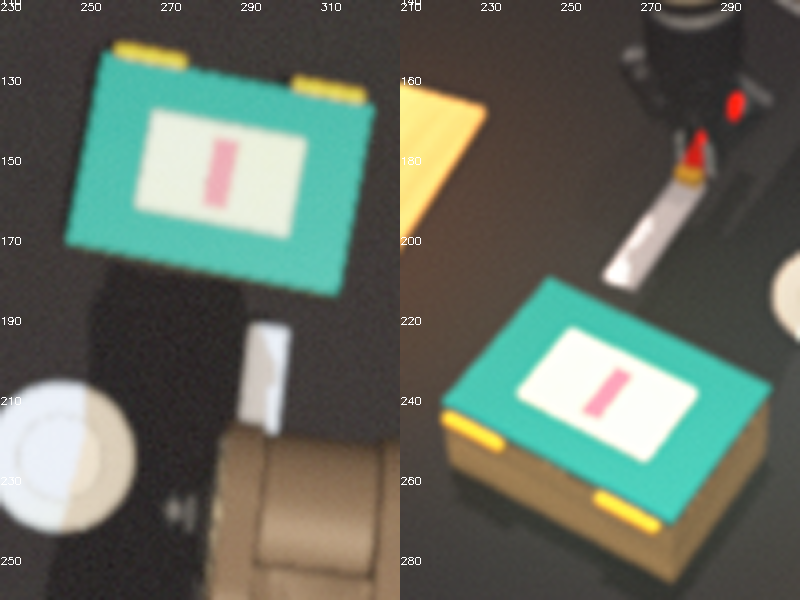

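The arm did not move at all, probably because a joint is at its limit. Checking the joints.

```bash
python3 -c "
from workcell import r
o=r.observe();print(o['joint_pos'].round(3),o['effort'].round(1))"
```

```text
[-0.126 -0.077 -0.614  1.034  0.051  3.141] [  0.1 -28.3  33.4  -0.    0.2  -0. ]
```

q6 sits at its 3.14 limit. The notch is 80 mm wide, so I'll enter nearly radially (yaw ≈ 0.03), which keeps q6 clear of the limit.

```bash
python3 -c "
from h import *
go((.396,-.012,.066),.03)"
```

```text
turn deg [-2.94 -0.24 -8.89] shift mm [  9.9 -21.4   1.6] F [ 0.5 -1.3 -1.3] open 0.194 ff 59.1 t 7.1
```

```bash

python3 -m pendant '[{"hand":1,"tx":0,"ty":0,"tz":0,"wx":-1.5,"wy":-0.1,"wz":-4.45},{"hand":1,"tx":0,"ty":0,"tz":0,"wx":-1.5,"wy":-0.1,"wz":-4.45},{"hand":1,"tx":0.005,"ty":-0.011,"tz":0,"wx":0,"wy":0,"wz":0},{"hand":1,"tx":0.005,"ty":-0.01,"tz":0.001,"wx":0,"wy":0,"wz":0},{"hand":1,"tx":0,"ty":0,"tz":0,"wx":0,"wy":0,"wz":0},{"hand":1,"tx":0,"ty":0,"tz":0,"wx":0,"wy":0,"wz":0},{"hand":1,"tx":0,"ty":0,"tz":0,"wx":0,"wy":0,"wz":0}]'
python3 -c "
from h import *
from workcell import r
go((.396,-.012,.066),.03);print(r.observe()['joint_pos'])
a=shot('top',(230,330,110,260),4,'');b=shot('scene',(210,310,140,290),4,'')
cv2.imwrite('pics/pre3.png',np.hstack([a,b]))"
```

```text
time_s: 7.8
ee_pos: [0.396, -0.0124, 0.0665]
orientation: [3.14, 0.047, 0.001]
force: [-0.1, 0.1, -1.2]
opening: 0.19
finger_force: 59.0
turn deg [ 0.06 -0.03 -0.  ] shift mm [ 0.  -0.4  0.5] F [-0.1  0.1 -1.2] open 0.19 ff 59.0 t 7.8
[-3.06200183e-02 -6.06198873e-02 -6.00619955e-01  1.03028985e+00
 -9.71538647e-04  3.08105302e+00]
```

View pics/pre3.png

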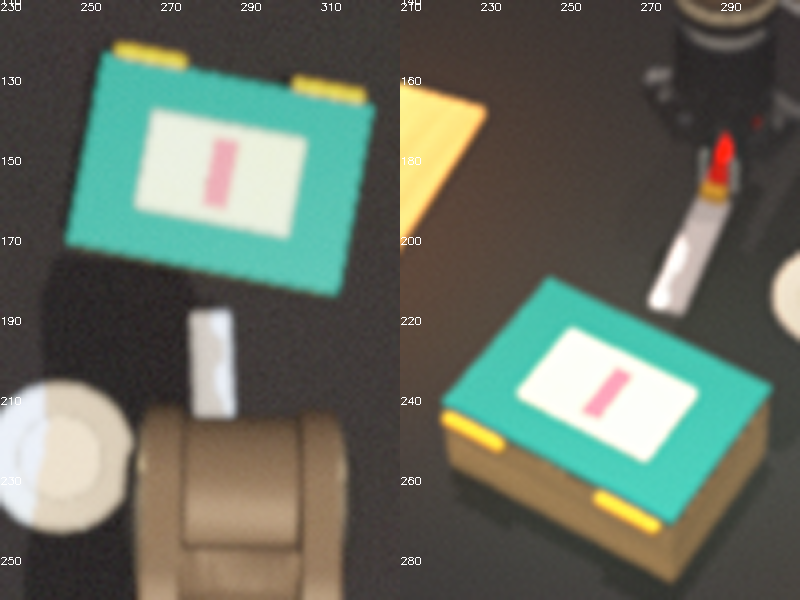

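Top: tip middle (282.5,187.8), in front of the lid's front edge. Scene: tip middle (276.6,217.3).

```bash
python3 -c "
from h import *
print(tri((282.5,187.8),(276.6,217.3)),ray('top',(282.5,187.8),.063),ray('scene',(276.6,217.3),.063))"
```

```text
[ 0.53675237 -0.0069634   0.06407519] [ 0.53736582 -0.00859061] [ 0.53541904 -0.00535154]
```

```bash

python3 -m pendant '[{"hand":1,"tx":0,"ty":0,"tz":0.002,"wx":0,"wy":0,"wz":0},{"hand":1,"tx":0.01,"ty":0,"tz":0,"wx":0,"wy":0,"wz":0},{"hand":1,"tx":0.01,"ty":0,"tz":0,"wx":0,"wy":0,"wz":0},{"hand":1,"tx":0.01,"ty":0,"tz":0,"wx":0,"wy":0,"wz":0},{"hand":1,"tx":0.01,"ty":0,"tz":0,"wx":0,"wy":0,"wz":0},{"hand":1,"tx":0.007,"ty":0,"tz":0,"wx":0,"wy":0,"wz":0},{"hand":1,"tx":0.006,"ty":0,"tz":0,"wx":0,"wy":0,"wz":0},{"hand":1,"tx":0,"ty":0,"tz":0,"wx":0,"wy":0,"wz":0},{"hand":1,"tx":0,"ty":0,"tz":0,"wx":0,"wy":0,"wz":0}]'
python3 -m pendant '[{"hand":1,"tx":0,"ty":0,"tz":-0.005,"wx":0,"wy":0,"wz":0},{"hand":1,"tx":0,"ty":0,"tz":-0.005,"wx":0,"wy":0,"wz":0},{"hand":1,"tx":0,"ty":0,"tz":-0.005,"wx":0,"wy":0,"wz":0},{"hand":1,"tx":0,"ty":0,"tz":-0.005,"wx":0,"wy":0,"wz":0},{"hand":1,"tx":0,"ty":0,"tz":-0.005,"wx":0,"wy":0,"wz":0}]'
```

```text
time_s: 8.8
ee_pos: [0.4489, -0.0108, 0.0645]
orientation: [3.14, 0.048, 0.0]
force: [0.7, -0.7, -1.4]
opening: 0.201
finger_force: 59.0
time_s: 9.3
ee_pos: [0.4491, -0.0108, 0.0902]
orientation: [3.14, 0.047, 0.002]
force: [0.1, -0.3, -3.2]
opening: 0.2
finger_force: 58.8
```

```bash

python3 -m pendant '[{"hand":1,"tx":0,"ty":0,"tz":-0.01,"wx":0,"wy":0,"wz":0},{"hand":1,"tx":0,"ty":0,"tz":-0.01,"wx":0,"wy":0,"wz":0},{"hand":1,"tx":0,"ty":0,"tz":-0.01,"wx":0,"wy":0,"wz":0},{"hand":1,"tx":0,"ty":0,"tz":-0.01,"wx":0,"wy":0,"wz":0},{"hand":1,"tx":0,"ty":0,"tz":-0.01,"wx":0,"wy":0,"wz":0},{"hand":1,"tx":0,"ty":0,"tz":-0.01,"wx":0,"wy":0,"wz":0},{"hand":1,"tx":0,"ty":0,"tz":-0.01,"wx":0,"wy":0,"wz":0},{"hand":1,"tx":0,"ty":0,"tz":-0.01,"wx":0,"wy":0,"wz":0},{"hand":1,"tx":0,"ty":0,"tz":0,"wx":0,"wy":0,"wz":0}]'
python3 -c "
from h import *
a=shot('top',(230,330,80,230),4,'');b=shot('scene',(210,310,140,290),4,'')
cv2.imwrite('pics/lift.png',np.hstack([a,b]))"
```

```text
time_s: 10.2
ee_pos: [0.4501, -0.0107, 0.1715]
orientation: [3.14, 0.047, 0.006]
force: [0.6, 0.0, -0.5]
opening: 0.198
finger_force: 59.0
```

View pics/lift.png

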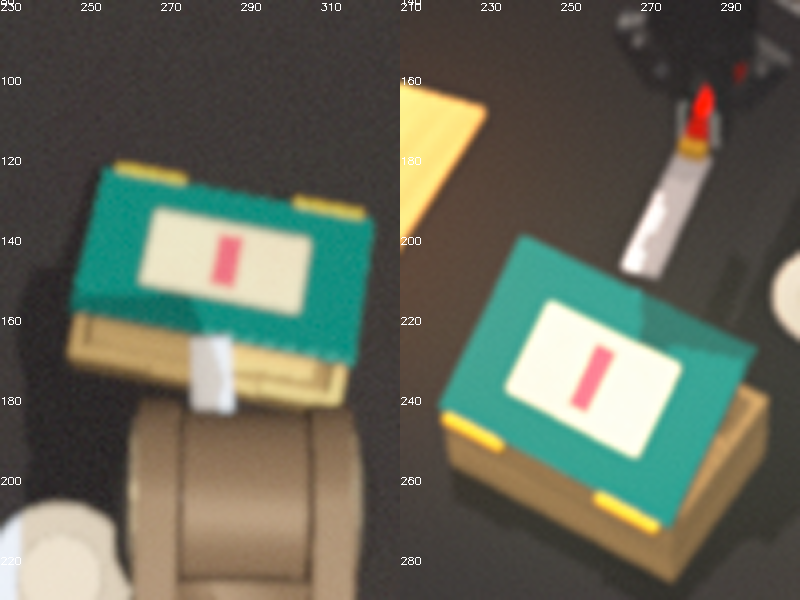

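The tip slid out past the receding front edge. The lid stays at roughly 0.6 rad, with the edge (top view ~(283,164)) over 5 cm up. I'll measure it, then back off, go lower under it and push on with the knife.

```bash
python3 -c "
from h import *
a=tri((248,157.5),(298.75,227));b=tri((318.75,171.25),(240,198.75));print(a,b)"
python3 -m pendant '[{"hand":1,"tx":-0.02,"ty":0,"tz":0,"wx":0,"wy":0,"wz":0},{"hand":1,"tx":-0.005,"ty":0,"tz":0.01,"wx":0,"wy":0,"wz":0},{"hand":1,"tx":0,"ty":0,"tz":0.015,"wx":0,"wy":0,"wz":0},{"hand":1,"tx":0,"ty":0,"tz":0.015,"wx":0,"wy":0,"wz":0},{"hand":1,"tx":0,"ty":0,"tz":0,"wx":0,"wy":0,"wz":0},{"hand":1,"tx":0,"ty":0,"tz":0,"wx":0,"wy":0,"wz":0}]'
```

```text
[0.61152731 0.08764207 0.14970061] [ 0.57363157 -0.10431279  0.15028433]
time_s: 10.9
ee_pos: [0.4238, -0.0115, 0.1291]
orientation: [3.14, 0.048, -0.0]
force: [-1.0, 0.2, -0.3]
opening: 0.191
finger_force: 59.0
```

```bash

python3 -m pendant '[{"hand":1,"tx":0.015,"ty":0.0035,"tz":0,"wx":0,"wy":0,"wz":0},{"hand":1,"tx":0.015,"ty":0.0035,"tz":0,"wx":0,"wy":0,"wz":0},{"hand":1,"tx":0.015,"ty":0.0035,"tz":0,"wx":0,"wy":0,"wz":0},{"hand":1,"tx":0.011,"ty":0.0026,"tz":-0.004,"wx":0,"wy":0,"wz":0},{"hand":1,"tx":0.011,"ty":0.0026,"tz":-0.004,"wx":0,"wy":0,"wz":0},{"hand":1,"tx":0.011,"ty":0.0026,"tz":-0.004,"wx":0,"wy":0,"wz":0}]'
python3 -m pendant '[{"hand":1,"tx":0.011,"ty":0.0026,"tz":-0.004,"wx":0,"wy":0,"wz":0},{"hand":1,"tx":0.011,"ty":0.0026,"tz":-0.004,"wx":0,"wy":0,"wz":0},{"hand":1,"tx":0.011,"ty":0.0026,"tz":-0.004,"wx":0,"wy":0,"wz":0},{"hand":1,"tx":0,"ty":0,"tz":0,"wx":0,"wy":0,"wz":0}]'
python3 -c "
from h import *
from workcell import r
a=shot('top',(230,330,80,230),4,'');b=shot('scene',(210,310,140,290),4,'')
cv2.imwrite('pics/lift2.png',np.hstack([a,b]));print(r.observe()['joint_pos'])"
```

```text
time_s: 11.5
ee_pos: [0.503, -0.0276, 0.1416]
orientation: [3.14, 0.047, -0.001]
force: [-2.1, 1.3, -1.8]
opening: 0.198
finger_force: 58.9
time_s: 11.9
ee_pos: [0.5377, -0.0346, 0.1543]
orientation: [3.14, 0.047, 0.004]
force: [0.2, -0.5, -1.4]
opening: 0.197
finger_force: 59.0
[-6.34215074e-02  1.58745418e-01 -1.70941168e-01  1.23991907e+00
 -9.63074452e-04  3.04815471e+00]
```

View pics/lift2.png

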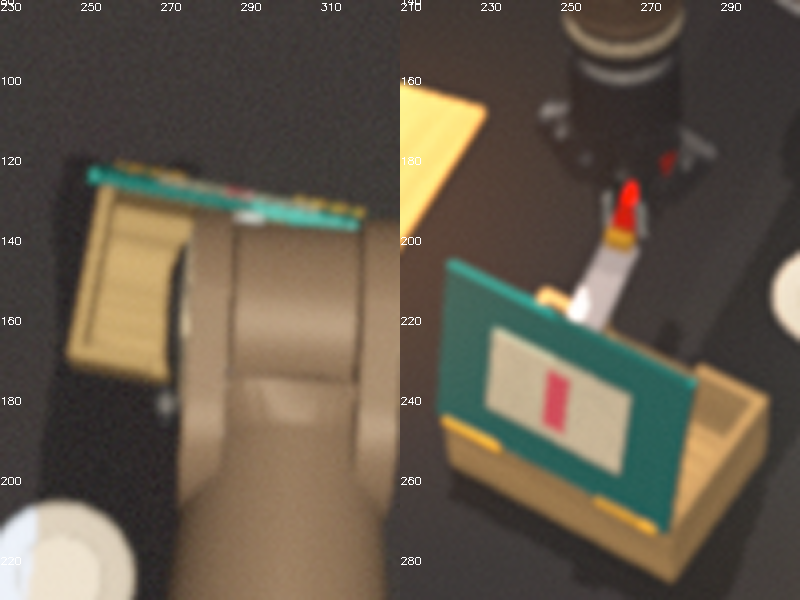

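Lid is at about 1.3–1.4 rad, with the blade tip on its underside (scene ~(255,217)). Keep pushing to the stop.

```bash

python3 -m pendant '[{"hand":1,"tx":0.01,"ty":0.0023,"tz":-0.003,"wx":0,"wy":0,"wz":0},{"hand":1,"tx":0.01,"ty":0.0023,"tz":-0.003,"wx":0,"wy":0,"wz":0},{"hand":1,"tx":0.01,"ty":0.0023,"tz":-0.003,"wx":0,"wy":0,"wz":0},{"hand":1,"tx":0.01,"ty":0.0023,"tz":-0.003,"wx":0,"wy":0,"wz":0},{"hand":1,"tx":0.004,"ty":0.001,"tz":-0.002,"wx":0,"wy":0,"wz":0},{"hand":1,"tx":0,"ty":0,"tz":0,"wx":0,"wy":0,"wz":0}]'
python3 -m pendant '[{"hand":1,"tx":0.003,"ty":0.0007,"tz":0,"wx":0,"wy":0,"wz":0}]'
python3 -m pendant '[{"hand":1,"tx":0.003,"ty":0.0007,"tz":0,"wx":0,"wy":0,"wz":0}]'
```

```text
time_s: 12.6
ee_pos: [0.5813, -0.0433, 0.1681]
orientation: [3.14, 0.047, 0.003]
force: [-0.6, -0.0, -1.5]
opening: 0.196
finger_force: 59.0
time_s: 12.7
ee_pos: [0.5831, -0.0437, 0.1679]
orientation: [3.14, 0.047, 0.001]
force: [-1.6, -0.1, -0.9]
opening: 0.198
finger_force: 59.0
time_s: 12.8
ee_pos: [0.5857, -0.0442, 0.1678]
orientation: [3.14, 0.048, 0.0]
force: [-6.5, 0.7, 0.7]
opening: 0.195
finger_force: 59.1
```

```bash

python3 -m pendant '[{"hand":1,"tx":0.002,"ty":0.0005,"tz":0,"wx":0,"wy":0,"wz":0},{"hand":1,"tx":0,"ty":0,"tz":0,"wx":0,"wy":0,"wz":0}]'
python3 -m pendant '[{"hand":1,"tx":-0.02,"ty":-0.004,"tz":0,"wx":0,"wy":0,"wz":0},{"hand":1,"tx":-0.03,"ty":-0.006,"tz":0,"wx":0,"wy":0,"wz":0},{"hand":1,"tx":-0.04,"ty":0,"tz":-0.01,"wx":0,"wy":0,"wz":0},{"hand":1,"tx":-0.04,"ty":0,"tz":-0.01,"wx":0,"wy":0,"wz":0},{"hand":1,"tx":0,"ty":0.03,"tz":0,"wx":0,"wy":0,"wz":0},{"hand":1,"tx":0,"ty":0.03,"tz":0,"wx":0,"wy":0,"wz":0},{"hand":1,"tx":0,"ty":0.03,"tz":0,"wx":0,"wy":0,"wz":0},{"hand":1,"tx":0,"ty":0.03,"tz":0,"wx":0,"wy":0,"wz":0},{"hand":1,"tx":0,"ty":0.03,"tz":0,"wx":0,"wy":0,"wz":0},{"hand":1,"tx":0,"ty":0.03,"tz":0,"wx":0,"wy":0,"wz":0},{"hand":1,"tx":0,"ty":0.03,"tz":0,"wx":0,"wy":0,"wz":0},{"hand":1,"tx":0,"ty":0,"tz":0,"wx":0,"wy":0,"wz":0}]'
python3 -c "
from h import *
go((.456,-.318,.017),.045)
a=shot('top',(230,420,80,240),4,'');cv2.imwrite('pics/open.png',cv2.resize(a,None,fx=.95,fy=.9))
c=shot('scene',(150,340,140,290),4,'');cv2.imwrite('pics/open_s.png',c)"
```

```text
time_s: 13.0
ee_pos: [0.586, -0.0445, 0.1673]
orientation: [3.141, 0.048, -0.005]
force: [-8.1, 0.2, 1.2]
opening: 0.197
finger_force: 59.4
time_s: 14.2
ee_pos: [0.4644, -0.2515, 0.1877]
orientation: [3.139, 0.042, 0.002]
force: [-1.0, -0.5, -1.1]
opening: 0.198
finger_force: 59.2
turn deg [ 0.13 -0.07 -1.05] shift mm [-11.4  66.  170.7] F [-1.  -0.5 -1.1] open 0.198 ff 59.2 t 14.2
```

View pics/open_s.png

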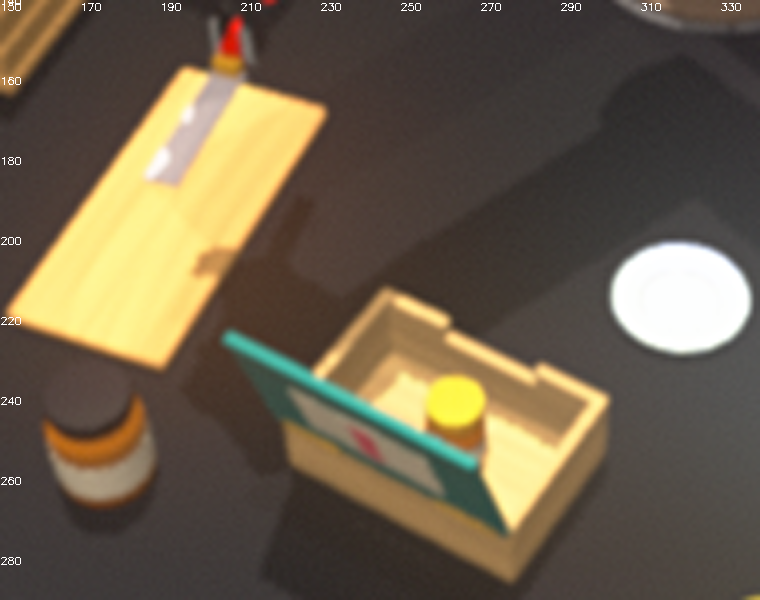

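Lid leans back fully open and stays. The jar's cap centre is at scene (263.8,240), the knife is still held straight and the board is free. Next, lay the knife back.

```bash

python3 -c "
from h import *
for z in(.175,.183,.19):
  p=P['scene']@np.array([.6043,-.2475,z,1]);print(z,p[:2]/p[2])"
python3 -m pendant '[{"hand":1,"tx":0,"ty":0,"tz":0,"wx":0,"wy":0,"wz":-1},{"hand":1,"tx":-0.004,"ty":0.022,"tz":0.01,"wx":0,"wy":0,"wz":0},{"hand":1,"tx":-0.004,"ty":0.022,"tz":0.02,"wx":0,"wy":0,"wz":0},{"hand":1,"tx":-0.003,"ty":0.022,"tz":0.02,"wx":0,"wy":0,"wz":0},{"hand":1,"tx":0,"ty":0,"tz":0.025,"wx":0,"wy":0,"wz":0},{"hand":1,"tx":0,"ty":0,"tz":0.025,"wx":0,"wy":0,"wz":0},{"hand":1,"tx":0,"ty":0,"tz":0.025,"wx":0,"wy":0,"wz":0},{"hand":1,"tx":0,"ty":0,"tz":0.02,"wx":0,"wy":0,"wz":0},{"hand":1,"tx":0,"ty":0,"tz":0.015,"wx":0,"wy":0,"wz":0},{"hand":1,"tx":0,"ty":0,"tz":0,"wx":0,"wy":0,"wz":0},{"hand":1,"tx":0,"ty":0,"tz":0,"wx":0,"wy":0,"wz":0}]'
python3 -c "
from h import *
go((.456,-.318,.017),.045)"
```

```text
0.175 [189.1190157  187.50376201]
0.183 [188.71366998 185.6221224 ]
0.19 [188.35603796 183.96197268]
time_s: 15.4
ee_pos: [0.4568, -0.3144, 0.0284]
orientation: [3.14, 0.077, 0.001]
force: [1.0, -0.3, -0.3]
opening: 0.195
finger_force: 59.2
turn deg [ 0.05 -0.05  0.24] shift mm [-0.9  3.6 11.4] F [ 1.  -0.3 -0.3] open 0.195 ff 59.2 t 15.4
```

```bash

python3 -m pendant '[{"hand":1,"tx":0,"ty":0.003,"tz":0.004,"wx":0,"wy":0,"wz":0},{"hand":1,"tx":0,"ty":0,"tz":0.004,"wx":0,"wy":0,"wz":0},{"hand":1,"tx":0,"ty":0,"tz":0,"wx":0,"wy":0,"wz":0},{"hand":1,"tx":0,"ty":0,"tz":0,"wx":0,"wy":0,"wz":0}]'
python3 -m pendant '[{"hand":1,"tx":0,"ty":0,"tz":0.002,"wx":0,"wy":0,"wz":0},{"hand":1,"tx":0,"ty":0,"tz":0,"wx":0,"wy":0,"wz":0}]'
python3 -m pendant '[{"hand":1,"tx":0,"ty":0,"tz":0.001,"wx":0,"wy":0,"wz":0},{"hand":1,"tx":0,"ty":0,"tz":0,"wx":0,"wy":0,"wz":0}]'
```

```text
time_s: 15.8
ee_pos: [0.4567, -0.3182, 0.0201]
orientation: [3.14, 0.075, 0.002]
force: [0.0, -0.9, -0.6]
opening: 0.196
finger_force: 59.2
time_s: 16.0
ee_pos: [0.4566, -0.3181, 0.0178]
orientation: [3.14, 0.075, 0.001]
force: [0.4, 0.1, -1.9]
opening: 0.197
finger_force: 59.2
time_s: 16.2
ee_pos: [0.4566, -0.3182, 0.0169]
orientation: [3.14, 0.075, 0.001]
force: [-0.2, 0.9, -1.0]
opening: 0.194
finger_force: 59.3
```

```bash

python3 -m pendant '[{"hand":1,"tx":0,"ty":0,"tz":0.001,"wx":0,"wy":0,"wz":0},{"hand":1,"tx":0,"ty":0,"tz":0,"wx":0,"wy":0,"wz":0}]'
python3 -m pendant '[{"hand":-1,"tx":0,"ty":0,"tz":0,"wx":0,"wy":0,"wz":0},{"hand":-1,"tx":0,"ty":0,"tz":0,"wx":0,"wy":0,"wz":0},{"hand":-1,"tx":0,"ty":0,"tz":0,"wx":0,"wy":0,"wz":0},{"hand":-1,"tx":0,"ty":0,"tz":0,"wx":0,"wy":0,"wz":0},{"hand":-1,"tx":0,"ty":0,"tz":0,"wx":0,"wy":0,"wz":0},{"hand":-1,"tx":0,"ty":0,"tz":-0.02,"wx":0,"wy":0,"wz":0},{"hand":-1,"tx":0,"ty":0,"tz":-0.03,"wx":0,"wy":0,"wz":0},{"hand":-1,"tx":0,"ty":0,"tz":-0.04,"wx":0,"wy":0,"wz":0},{"hand":-1,"tx":0,"ty":0,"tz":-0.04,"wx":0,"wy":0,"wz":0},{"hand":-1,"tx":0,"ty":0,"tz":-0.04,"wx":0,"wy":0,"wz":0},{"hand":-1,"tx":0,"ty":0,"tz":-0.03,"wx":0,"wy":0,"wz":0},{"hand":-1,"tx":0,"ty":0,"tz":0,"wx":0,"wy":0,"wz":0}]'
python3 - <<'E'
from h import *
from workcell import r
def blobs(im,lo,hi,amin,box):
    h=cv2.cvtColor(cv2.GaussianBlur(im,(3,3),0),cv2.COLOR_BGR2HSV);m=cv2.inRange(h,lo,hi);z=np.zeros_like(m);c0,c1,r0,r1=box;z[r0:r1,c0:c1]=m[r0:r1,c0:c1]
    n,_,s,c=cv2.connectedComponentsWithStats(z)
    return [(s[i].tolist(),c[i].round(1).tolist()) for i in range(1,n) if s[i][4]>=amin]
t=r.read_camera("top")["img"];s=r.read_camera("scene")["img"]
print("jar cap top",blobs(t,(20,150,150),(35,255,255),30,(245,325,125,190)))
print("cap scene",blobs(s,(20,150,150),(35,255,255),30,(245,285,225,262)))
for n,im in(("top",t),("scene",s)):
    print(n,"red",blobs(im,(0,170,120),(8,255,255),15,(365,410,150,260) if n=="top" else (150,240,140,240)))
    print(n,"blade",blobs(im,(0,0,150),(180,60,255),40,(365,410,155,255) if n=="top" else (155,230,150,232)))
print("plate",blobs(t,(0,0,140),(180,60,255),500,(130,220,170,240)),blobs(s,(0,0,140),(180,60,255),500,(340,410,215,270)))
E
```

```text
time_s: 16.4
ee_pos: [0.4567, -0.3182, 0.0169]
orientation: [3.139, 0.075, 0.002]
force: [-2.2, 1.2, 5.8]
opening: 0.196
finger_force: 60.1
time_s: 17.6
ee_pos: [0.4581, -0.3191, 0.2209]
orientation: [3.135, 0.075, 0.011]
force: [-0.0, -0.2, 0.3]
opening: 1.004
finger_force: 0.0
jar cap top [([277, 151, 13, 15, 145], [283.3, 157.7])]
cap scene [([257, 233, 15, 15, 175], [263.7, 240.0])]
top red [([385, 216, 7, 26, 143], [387.9, 228.3])]
top blade [([379, 168, 12, 40, 359], [384.8, 187.5])]
scene red [([195, 165, 14, 20, 113], [201.7, 174.5])]
scene blade [([177, 189, 21, 27, 217], [187.0, 202.2])]
plate [([153, 182, 52, 52, 2135], [178.4, 207.5])] [([351, 222, 51, 42, 1703], [376.2, 242.5])]
```

Contact (5.8 N) before the release, and both views put the knife back where it lay. Now locate the jar and plate, and turn the hand half round, away from the wrist limit.

```bash

python3 -c "
from h import *
print('cap',tri((283.3,157.7),(263.7,240)),ray('top',(283.3,157.7),.06),ray('scene',(263.7,240),.058));print('plate',tri((178.4,207.5),(376.2,242.5)))"
python3 -m pendant '[{"hand":-1,"tx":0,"ty":0,"tz":0,"wx":0,"wy":0,"wz":-8.3},{"hand":-1,"tx":0,"ty":0,"tz":0,"wx":0,"wy":0,"wz":-8.3},{"hand":-1,"tx":0,"ty":0,"tz":0,"wx":0,"wy":0,"wz":-8.3},{"hand":-1,"tx":0,"ty":0,"tz":0,"wx":0,"wy":0,"wz":-8.3},{"hand":-1,"tx":0,"ty":0,"tz":0,"wx":0,"wy":0,"wz":-8.3},{"hand":-1,"tx":0,"ty":0,"tz":0,"wx":0,"wy":0,"wz":-8.3},{"hand":-1,"tx":0,"ty":0,"tz":0,"wx":0,"wy":0,"wz":-8.3},{"hand":-1,"tx":0,"ty":0,"tz":0,"wx":0,"wy":0,"wz":-8.3},{"hand":-1,"tx":0,"ty":0,"tz":0,"wx":0,"wy":0,"wz":-8.3},{"hand":-1,"tx":0,"ty":0,"tz":0,"wx":0,"wy":0,"wz":-8.3}]'
python3 -m pendant '[{"hand":-1,"tx":0,"ty":0,"tz":0,"wx":0,"wy":0,"wz":-8.3},{"hand":-1,"tx":0,"ty":0,"tz":0,"wx":0,"wy":0,"wz":-8.3},{"hand":-1,"tx":0,"ty":0,"tz":0,"wx":0,"wy":0,"wz":-8.3},{"hand":-1,"tx":0,"ty":0,"tz":0,"wx":0,"wy":0,"wz":-8.3},{"hand":-1,"tx":0,"ty":0,"tz":0,"wx":0,"wy":0,"wz":-8.3},{"hand":-1,"tx":0,"ty":0,"tz":0,"wx":0,"wy":0,"wz":-8.3},{"hand":-1,"tx":0,"ty":0,"tz":0,"wx":0,"wy":0,"wz":-8.3},{"hand":-1,"tx":0,"ty":0,"tz":0,"wx":0,"wy":0,"wz":-8.3},{"hand":-1,"tx":0,"ty":0,"tz":0,"wx":0,"wy":0,"wz":-8.3},{"hand":-1,"tx":0,"ty":0,"tz":0,"wx":0,"wy":0,"wz":-8.3},{"hand":-1,"tx":0,"ty":0,"tz":0,"wx":0,"wy":0,"wz":0}]'
python3 -c "
from h import *
go((.61,-.011,.15),-.197+np.pi)"
```

```text
cap [ 0.62494619 -0.01161318  0.0586494 ] [ 0.62468205 -0.01140138] [ 0.62457124 -0.01202078]
plate [0.48465553 0.29772038 0.01344175]
time_s: 18.7
ee_pos: [0.4558, -0.3174, 0.2137]
orientation: [-2.295, -2.143, 0.001]
force: [0.1, -0.5, 0.1]
opening: 0.997
finger_force: 0.0
time_s: 19.8
ee_pos: [0.4558, -0.3175, 0.214]
orientation: [-0.308, -3.125, -0.001]
force: [0.7, 0.5, 0.2]
opening: 1.0
finger_force: 0.0
turn deg [ 0.03 -0.11  0.04] shift mm [-91.2 330.7  64. ] F [0.7 0.5 0.2] open 1.0 ff 0.0 t 19.8
```

```bash

python3 -m pendant '[{"hand":-1,"tx":-0.0088,"ty":0.0277,"tz":0,"wx":0,"wy":0,"wz":0},{"hand":-1,"tx":-0.0088,"ty":0.0277,"tz":0,"wx":0,"wy":0,"wz":0},{"hand":-1,"tx":-0.0088,"ty":0.0277,"tz":0,"wx":0,"wy":0,"wz":0},{"hand":-1,"tx":-0.0088,"ty":0.0277,"tz":0,"wx":0,"wy":0,"wz":0},{"hand":-1,"tx":-0.0088,"ty":0.0277,"tz":0,"wx":0,"wy":0,"wz":0},{"hand":-1,"tx":-0.0088,"ty":0.0277,"tz":0,"wx":0,"wy":0,"wz":0},{"hand":-1,"tx":-0.0088,"ty":0.0277,"tz":0,"wx":0,"wy":0,"wz":0},{"hand":-1,"tx":-0.0088,"ty":0.0277,"tz":0,"wx":0,"wy":0,"wz":0},{"hand":-1,"tx":-0.0088,"ty":0.0277,"tz":0,"wx":0,"wy":0,"wz":0},{"hand":-1,"tx":-0.0088,"ty":0.0277,"tz":0,"wx":0,"wy":0,"wz":0},{"hand":-1,"tx":-0.0088,"ty":0.0277,"tz":0,"wx":0,"wy":0,"wz":0},{"hand":-1,"tx":-0.0088,"ty":0.0277,"tz":0,"wx":0,"wy":0,"wz":0}]'
python3 -m pendant '[{"hand":-1,"tx":0,"ty":0,"tz":0.03,"wx":0,"wy":0,"wz":0},{"hand":-1,"tx":0,"ty":0,"tz":0.03,"wx":0,"wy":0,"wz":0},{"hand":-1,"tx":0,"ty":0,"tz":0.03,"wx":0,"wy":0,"wz":0},{"hand":-1,"tx":0,"ty":0,"tz":0,"wx":0,"wy":0,"wz":0},{"hand":-1,"tx":0,"ty":0,"tz":0,"wx":0,"wy":0,"wz":0}]'
python3 -c "
from h import *
go((.6247,-.0117,.020),-.197+np.pi)"
```

```text
time_s: 21.0
ee_pos: [0.625, -0.0114, 0.2144]
orientation: [-0.314, -3.125, 0.002]
force: [-0.2, -1.6, -0.2]
opening: 1.0
finger_force: 0.0
time_s: 21.5
ee_pos: [0.6244, -0.0127, 0.1252]
orientation: [-0.311, -3.125, 0.002]
force: [1.0, -0.2, 0.8]
opening: 1.002
finger_force: 0.0
turn deg [-0.07 -0.07 -0.1 ] shift mm [-1.000e-01  1.000e+00  1.052e+02] F [ 1.  -0.2  0.8] open 1.002 ff 0.0 t 21.5
```

```bash

python3 -m pendant '[{"hand":-1,"tx":0,"ty":0.001,"tz":0.025,"wx":0,"wy":0,"wz":0},{"hand":-1,"tx":0,"ty":0,"tz":0.02,"wx":0,"wy":0,"wz":0},{"hand":-1,"tx":0,"ty":0,"tz":0.02,"wx":0,"wy":0,"wz":0},{"hand":-1,"tx":0,"ty":0,"tz":0.015,"wx":0,"wy":0,"wz":0},{"hand":-1,"tx":0,"ty":0,"tz":0.015,"wx":0,"wy":0,"wz":0},{"hand":-1,"tx":0,"ty":0,"tz":0.011,"wx":0,"wy":0,"wz":0},{"hand":-1,"tx":0,"ty":0,"tz":0,"wx":0,"wy":0,"wz":0},{"hand":-1,"tx":0,"ty":0,"tz":0,"wx":0,"wy":0,"wz":0}]'
python3 -m pendant '[{"hand":1,"tx":0,"ty":0,"tz":0,"wx":0,"wy":0,"wz":0},{"hand":1,"tx":0,"ty":0,"tz":0,"wx":0,"wy":0,"wz":0},{"hand":1,"tx":0,"ty":0,"tz":0,"wx":0,"wy":0,"wz":0},{"hand":1,"tx":0,"ty":0,"tz":0,"wx":0,"wy":0,"wz":0},{"hand":1,"tx":0,"ty":0,"tz":0,"wx":0,"wy":0,"wz":0},{"hand":1,"tx":0,"ty":0,"tz":0,"wx":0,"wy":0,"wz":0}]'
```

```text
time_s: 22.3
ee_pos: [0.626, -0.0119, 0.0209]
orientation: [0.309, 3.124, -0.001]
force: [0.1, -0.3, 1.2]
opening: 1.001
finger_force: 0.0
time_s: 22.9
ee_pos: [0.6261, -0.0119, 0.0211]
orientation: [0.308, 3.123, -0.001]
force: [-1.3, 0.3, 4.9]
opening: 0.524
finger_force: 61.8
```

```bash

python3 -m pendant '[{"hand":1,"tx":0,"ty":0,"tz":-0.01,"wx":0,"wy":0,"wz":0},{"hand":1,"tx":0,"ty":0,"tz":-0.015,"wx":0,"wy":0,"wz":0},{"hand":1,"tx":0,"ty":0,"tz":-0.02,"wx":0,"wy":0,"wz":0},{"hand":1,"tx":0,"ty":0,"tz":-0.025,"wx":0,"wy":0,"wz":0},{"hand":1,"tx":0,"ty":0,"tz":-0.025,"wx":0,"wy":0,"wz":0},{"hand":1,"tx":0,"ty":0,"tz":-0.025,"wx":0,"wy":0,"wz":0},{"hand":1,"tx":0,"ty":0,"tz":-0.025,"wx":0,"wy":0,"wz":0},{"hand":1,"tx":0,"ty":0,"tz":-0.02,"wx":0,"wy":0,"wz":0},{"hand":1,"tx":0,"ty":0,"tz":-0.01,"wx":0,"wy":0,"wz":0},{"hand":1,"tx":0,"ty":0,"tz":0,"wx":0,"wy":0,"wz":0},{"hand":1,"tx":0,"ty":0,"tz":0,"wx":0,"wy":0,"wz":0}]'
python3 -c "
from h import *
go((.4847,.2977,.195),-.197+np.pi)"
```

```text
time_s: 24.0
ee_pos: [0.6249, -0.0116, 0.194]
orientation: [-0.308, -3.126, 0.002]
force: [-0.1, -0.7, -1.3]
opening: 0.525
finger_force: 61.6
turn deg [-0.06  0.    0.02] shift mm [198.1 275.9  -1. ] F [-0.1 -0.7 -1.3] open 0.525 ff 61.6 t 24.0
```

```bash

python3 -m pendant '[{"hand":1,"tx":0.012,"ty":0.0167,"tz":0,"wx":0,"wy":0,"wz":0},{"hand":1,"tx":0.018,"ty":0.025,"tz":0,"wx":0,"wy":0,"wz":0},{"hand":1,"tx":0.018,"ty":0.025,"tz":0,"wx":0,"wy":0,"wz":0},{"hand":1,"tx":0.018,"ty":0.025,"tz":0,"wx":0,"wy":0,"wz":0},{"hand":1,"tx":0.018,"ty":0.025,"tz":0,"wx":0,"wy":0,"wz":0},{"hand":1,"tx":0.018,"ty":0.025,"tz":0,"wx":0,"wy":0,"wz":0},{"hand":1,"tx":0.018,"ty":0.025,"tz":0,"wx":0,"wy":0,"wz":0},{"hand":1,"tx":0.018,"ty":0.025,"tz":0,"wx":0,"wy":0,"wz":0},{"hand":1,"tx":0.018,"ty":0.025,"tz":0,"wx":0,"wy":0,"wz":0},{"hand":1,"tx":0.018,"ty":0.025,"tz":0,"wx":0,"wy":0,"wz":0},{"hand":1,"tx":0.018,"ty":0.025,"tz":0,"wx":0,"wy":0,"wz":0},{"hand":1,"tx":0.006,"ty":0.009,"tz":0,"wx":0,"wy":0,"wz":0}]'
python3 -m pendant '[{"hand":1,"tx":0,"ty":0,"tz":0,"wx":0,"wy":0,"wz":0},{"hand":1,"tx":0,"ty":0,"tz":0,"wx":0,"wy":0,"wz":0},{"hand":1,"tx":0,"ty":0,"tz":0,"wx":0,"wy":0,"wz":0},{"hand":1,"tx":0,"ty":0,"tz":0,"wx":0,"wy":0,"wz":0},{"hand":1,"tx":0,"ty":0,"tz":0,"wx":0,"wy":0,"wz":0}]'
python3 - <<'E'
from h import *
from workcell import r
go((.4847,.2977,.195),-.197+np.pi)
s=r.read_camera("scene")["img"];h=cv2.cvtColor(s,cv2.COLOR_BGR2HSV)
# amber/brass pixels near the projected jar; teal lid extent; red knife
p=P["scene"]@np.array([.4847,.2977,.205,1]);u,v=(p[:2]/p[2]).round().astype(int);print("jar px",u,v)
m=cv2.inRange(h,(5,110,60),(35,255,255))
n,_,st,c=cv2.connectedComponentsWithStats(m)
print([(st[i].tolist(),c[i].round(0).tolist()) for i in range(1,n) if st[i][4]>20 and abs(c[i][0]-u)<40 and abs(c[i][1]-v)<40])
m=cv2.inRange(h,(80,120,40),(95,255,255));ys,xs=np.nonzero(m[190:300,190:300]);print("teal",xs.min()+190,xs.max()+190,ys.min()+190,ys.max()+190)
m=cv2.inRange(h,(0,170,120),(8,255,255));ys,xs=np.nonzero(m[140:240,150:240]);print("red",xs.mean()+150,ys.mean()+140)
E
```

```text
time_s: 25.2
ee_pos: [0.4831, 0.2992, 0.1927]
orientation: [-0.304, -3.125, 0.003]
force: [0.1, -0.4, -0.6]
opening: 0.523
finger_force: 61.6
time_s: 25.7
ee_pos: [0.4853, 0.2967, 0.1944]
orientation: [0.311, 3.125, -0.001]
force: [0.1, -0.0, -0.3]
opening: 0.531
finger_force: 61.6
turn deg [-0.05  0.07 -0.06] shift mm [ 0.8  0.9 -0.6] F [ 0.1 -0.  -0.3] open 0.531 ff 61.6 t 25.7
jar px 387 201
[([360, 165, 10, 7, 36], [364.0, 168.0]), ([378, 189, 18, 21, 301], [387.0, 199.0])]
teal 207 267 224 257
red 201.71559633027522 174.54128440366972
```

```bash
python3 -c "
from workcell import r
print(r.close_job())"
```

```text
the job is handed in; nothing more can be done
None
```

I opened the lid fully with the knife and it stays open; the knife is back on its board, and I handed in holding the honey jar upright about 17 cm above the middle of the white plate.

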